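# Put the check weights back in their block

### The job

The bench scale has been checked: take the two solid steel check weights off its pan and put them away in the wooden block, the large weight in the wide pocket and the small weight in the narrow pocket, each standing upright on the pocket's bottom. Lower each weight into its pocket before letting go, do not drop it from a height, and leave the ring cutter, the packets and the shaker where they are.

Things in the scene. Friction and masses are not known exactly. Their poses are not given: they have to be found in the camera images.
- large_weight: Large check weight: solid upright steel cylinder, 46 mm diameter, 56 mm high, about 0.65 kg, with a shallow groove line round it near the top (the sides are smooth to grip). Stands on the scale's pan. Origin at the centre of its underside, z up along its axis.
- small_weight: Small check weight: the same shape, 25 mm diameter, 50 mm high, about 0.19 kg. Stands on the scale's pan. Origin at the centre of its underside, z up along its axis.
- wide_pocket (a point): Centre of the mouth (top face level) of the block's wide round pocket: 66 mm diameter, 12 mm deep, flat bottom, vertical walls, 2 mm chamfer. Site z points up.
- narrow_pocket (a point): Centre of the mouth (top face level) of the block's narrow round pocket: 42 mm diameter, 12 mm deep, flat bottom, vertical walls, 2 mm chamfer. The large weight does not go in. Site z points up.
- block: Weight block: pale beech slab, 200 x 110 x 22 mm, fixed on the bench at any yaw, beside the scale (on either side). Origin at the centre of its underside; x along its length: the wide pocket's centre is at x = -42 mm, the narrow one's at x = +52 mm, both at y = 0.
- scale: Bench scale, fixed: white and black housing with a steel pan covered in blue film. Origin on the bench under the pan's centre; z up. The pan is 240 mm in x by 340 mm in y, its flat top is rigid and 105 mm above the bench. The housing reaches from x = -215 to +130 mm and is 340 mm wide; its display slopes down on the -x side.
- ring_cutter: Bystander on the pan: hollow steel pastry ring, open at both ends, 54 mm outer diameter, 3 mm wall, 35 mm high. Origin at the centre of its underside. It and the two weights stand in a row along the pan's y, in any order, their centres at least 84 mm apart.
- packet_a: Bystander on the bench beyond the scale or block: white packet with a red panel and green bands, 65 x 115 x 50 mm (x, y, z). Origin at the centre of its underside.
- packet_b: Bystander: a second packet, like the first.
- shaker: Bystander at the left of the bench: closed aluminium shaker, 60 mm diameter, 100 mm high. Origin at the centre of its underside.
Not all that is in view belongs to the job. What is shaped like the large_weight but orange is not meant. There is more than one size of the block; the job needs the larger.

How it is judged:
By the outcome, as a careful person would: the job done as asked, in the order asked, and still so for the second after the job is handed in, with the robot touching nothing.
It also fails if it takes over 59 s, if anything falls off the work surface, if the arm or the gripper's body presses on something with over 40 N, if the wrist force passes 120 N, or if a joint passes its speed limit or range.

### The arm

A 7-joint arm with a two-finger parallel gripper is mounted at the origin on the work surface. World frame = base frame: x ahead of the robot, y to its left, z up, the work surface at z = 0. Lengths are in m, angles in rad, forces in N, time in s.
With the tool pointing down it reaches from about 0.425 to 0.875 m from the base axis. Payload 4.7 kg.
Tool frame: the origin (TCP) lies at the very end of the fingers, on their centre line; the grasp point (between the pads) lies 19 mm behind it; z points along the fingers, y is the line along which they close (so a half turn about z gives the same grasp; the last joint's range is limited). The gripper opens to 87 mm and grips with 3 to 60 N. Pads are 19 mm wide; open, the fingers measure 117 mm over their backs; the gripper's body (75 mm by 190 mm) begins 51 mm behind the grasp point.
Start: joints at [-1.228, 0.321, -0.07, 1.45, 0.023, 1.371, -0.057], TCP at [0.21, 0.615, 0.223] pointing down, gripper open.
Joint ranges: [-2.86, 2.86], [-0.3, 2.09], [-1.38, 1.24], [0.06, 2.45], [-1.56, 4.7], [0.09, 2.05], [-2.69, 2.69]. Speed limits (rad/s): [2.57, 2.57, 3.14, 3.14, 3.14, 3.14, 3.14].

### API

Orientations are given as a unit quaternion [x, y, z, w].
In Python, from cell import manip gives the robot as it stands. The module is installed in compiled form; this text tells all that it offers.
- The arm moves only by the tool step_arm, never from a script. Its argument "steps" is one flat list of numbers, 7 for each row, row after row: the opening, from -1 (shut) to 1 (fully open), so that 0 is half open, then the shift along the tool's x, y, z in mm, then the turn, a rotation vector about the tool's x, y, z in rad. In form: [grip, dx, dy, dz, rx, ry, rz, grip, dx, dy, dz, rx, ry, rz, ...]. A call has 1 to 20 rows; each row is the pose to reach, as a shift and turn from the pose commanded when the call began, along the tool's axes at that moment; what a row does not reach only later rows make up. A row lasts 1/12 s, in which the tool goes at most 41.7 mm and 7.16 degrees, less where a joint would pass 70% of its speed; a pose out of reach is approached as far as the arm can. A call with a gripper value outside its range is refused whole. The fingers move at their own pace and stop on an object; "grip_force" is the grip in N (left out, the last holds). Time passes only in rows, so rows that repeat a pose let the fingers close. It gives the time, the measured TCP pose, the force, the opening and the grip force at its end, in the units of the state.
- manip.get_state(): the state, without advancing time (a new reading comes with each control period).
- manip.read_camera(name): name is "side" or "top" or "wrist"; returns (picture, depth): 384x512x3 uint8, red, green, blue; 384x512 float32, m along the optical axis (not along the pixel's ray), 0 where there is no reading.
- manip.camera_params(name): a dict with "fx", "fy", "cx", "cy" (pixels), "rvec" (rotation vector, rad) and "tvec" (3), from world to camera coordinates, as OpenCV has them. Camera axes: x right, y down, z forward; pixel columns grow to the right and rows downward; lengths in m; the calibration is good to about 2 mm. A picture is of the moment at which its call begins: read the wrist's pose just before it. camera_params takes no time and is no camera call; for the wrist camera it gives the pose at the moment of the call.
- manip.job_done(): hands the job in; it is judged then, once.
Trained networks look in the newest picture that a camera, given by its name, has taken for a name from the list of things; names that differ only in an ending like _2 or _b are one class to them, and where a whole thing is asked for, a point or a joint stands for the part that bears it (a point fixed in the world has none). Each returns a list of dicts, best first, with "p" (0 to 1); they miss things now and then, are a little off and sometimes report something else, mostly with a low value. They report only what shows in the picture. A call takes as long as a camera call. They do not tell look-alikes from the thing itself.
- manip.find_in(camera, query): "position" ([x, y, z] in m, in world coordinates, good to about 4 mm: the middle of the surface that is visible of it).
- manip.trace(camera, query): "mask" (384x512 bool, what is visible of it).
- manip.pinpoint(camera, query): "position" ([x, y, z] in m, in world coordinates, good to about 4 mm: a listed point, or the origin of a listed thing).
The state is a dict: "time": time; "joint_pos": joint angles; "qvel": joint speeds; "effort": joint torques, N m; "position": TCP position; "tool_rot": TCP orientation; "contact_force": force on the tool from outside, world axes, zero at the start; "ft_torque": the same for the moment, N m; "width": opening from 0.0 (shut) to 1.0 (fully open); "finger_force": force on a finger pad.
Only numpy, scipy, OpenCV 4.12 (cv2) and the standard library are available. Lean on these libraries where they do the work, as an engineer would, in place of code of your own. Each camera call takes 0.05 s, during which the arm holds its last target. There are 200 camera calls.

## Working session

There is one attempt and no reset: what is moved stays moved. The work goes in short steps, Python scripts to look and compute and a tool call to move; the robot and the scene stay as the last step left them, time stands still between calls to the robot, and variables do not carry over. Pictures are saved under pics/ and viewed, at most 10 in all, crops included, and the job is handed in when it is done.

Besides the shell and the picture viewer there is one more tool, called after "Request:" as name(argument=value, ...), one argument or row to a line, values as JSON. step_arm: Moves the arm, as the interface text tells. Its arguments: {"type":"object","properties":{"steps":{"type":"array"},"grip_force":{"type":"number"}},"required":["steps"]}

```bash
mkdir -p pics
cat > h.py <<'E'
import numpy as np, cv2
from cell import manip
def cam(n):
    p=manip.camera_params(n); im,d=manip.read_camera(n)
    R=cv2.Rodrigues(np.array(p["rvec"],float))[0]; t=np.array(p["tvec"],float)
    v,u=np.mgrid[:384,:512]
    P=np.stack([(u-p["cx"])/p["fx"]*d,(v-p["cy"])/p["fy"]*d,d],-1)
    return im,d,(P-t)@R
def save(im,f): cv2.imwrite("pics/"+f,im[...,::-1])
E
python3 - <<'E'
from h import *
a=[]
for c in("side","top"):
    im,d,W=cam(c); a.append(im)
    for q in("large_weight","small_weight","wide_pocket","narrow_pocket","ring_cutter","scale","block"):
        for r in manip.pinpoint(c,q)[:3]: print(c,q,round(r["p"],2),np.round(r["position"],3))
    save(im,c+"0.png")
    np.save(c+"W.npy",W)
print(manip.get_state())
E
```

```text
side large_weight 0.9 [ 0.55   0.    -0.002]
side large_weight 0.83 [0.507 0.118 0.106]
side small_weight 0.44 [0.511 0.337 0.103]
side wide_pocket 0.7 [ 0.341 -0.208  0.014]
side wide_pocket 0.59 [ 0.574 -0.209  0.022]
side wide_pocket 0.39 [0.512 0.34  0.101]
side narrow_pocket 0.92 [ 0.282 -0.185  0.014]
side narrow_pocket 0.67 [ 0.488 -0.17   0.026]
side scale 0.85 [0.537 0.224 0.002]
side block 0.82 [ 0.531 -0.188 -0.002]
side block 0.82 [ 0.31  -0.197 -0.002]
top large_weight 0.51 [0.507 0.112 0.108]
top large_weight 0.51 [ 0.555 -0.002 -0.002]
top small_weight 0.44 [0.513 0.34  0.108]
top wide_pocket 0.72 [ 0.767 -0.127  0.001]
top wide_pocket 0.65 [ 0.338 -0.21   0.013]
top wide_pocket 0.58 [ 0.576 -0.209  0.027]
top narrow_pocket 0.97 [ 0.279 -0.182  0.011]
top narrow_pocket 0.83 [ 0.487 -0.166  0.028]
top ring_cutter 0.43 [0.511 0.228 0.107]
top scale 0.56 [0.534 0.231 0.002]
top block 0.9 [ 0.535 -0.192 -0.002]
{'time': 0.8, 'joint_pos': array([-1.22791864,  0.32097295, -0.0700758 ,  1.4504828 ,  0.02257594,
        1.37078755, -0.0569085 ]), 'qvel': array([-0.00054515,  0.00171845, -0.00248751,  0.00131744,  0.00028956,
        0.0009895 , -0.00139324]), 'effort': array([-2.25075573e-04, -4.91048741e+01, -4.03212374e-01, -3.12768710e+01,
       -6.35868218e-02,  3.33803461e-02, -2.00800946e-05]), 'position': array([0.20991618, 0.61520574, 0.22261256]), 'tool_rot': array([1.63658128e-01, 9.86517112e-01, 6.46352401e-05, 2.43176186e-05]), 'contact_force': array([ 0.04941375, -1.02157872,  0.04018833]), 'ft_torque': array([-0.00929797, -0.01223664,  0.03180173]), 'finger_force': 0.0, 'width': 0.9991437592847555}
```

View pics/side0.png

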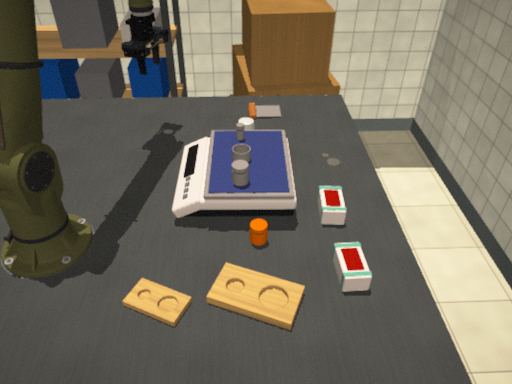

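View pics/top0.png

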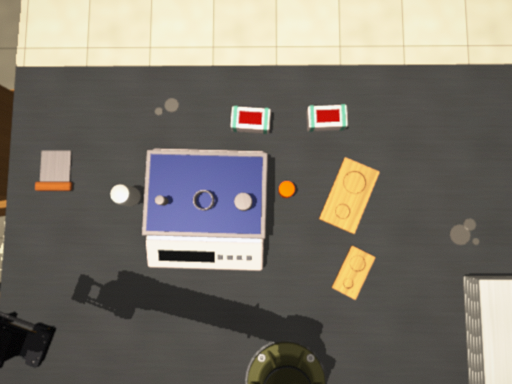

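The top view shows these things:
- **Orange look-alike:** the cylinder at (287,189) is not the one meant.
- **Steel large weight:** it stands on the pan at (243,201).
- **Ring cutter:** (203,200).
- **Small weight:** (160,200).
- **Blocks:** the larger is at (350,195), with its wide pocket at (354,182) and its narrow one at (343,211). The smaller, at (354,272), is not the one needed.

I'll confirm this in an enlarged crop and refine the positions with depth.

Run:
```python
from h import *
im=cv2.imread("pics/top0.png"); c=im[140:310,135:395]; cv2.imwrite("pics/crop1.png",cv2.resize(c,None,fx=3,fy=3,interpolation=cv2.INTER_CUBIC))
for n in("top","side"):
    W=np.load(n+"W.npy").reshape(-1,3)
    def pts(cx,cy,r,z0,z1):
        m=(np.hypot(W[:,0]-cx,W[:,1]-cy)<r)&(W[:,2]>z0)&(W[:,2]<z1); return W[m]
    for nm,a in dict(large=(.507,.115,.04,.15,.172),small=(.512,.34,.03,.143,.166),ring=(.511,.228,.045,.13,.15),block=(.533,-.19,.13,.016,.032),wide=(.575,-.209,.04,.003,.0155),narrow=(.488,-.168,.03,.003,.0155),orange=(.55,0,.04,.04,.1)).items():
        p=pts(*a)
        if len(p)>4:
            q=p[:,:2].astype(np.float32); r=cv2.minAreaRect(q); e=cv2.minEnclosingCircle(q)
            print(n,nm,len(p),p.mean(0).round(4),"rect",np.round(r[0],4),np.round(r[1],3),round(r[2],1),"z",np.median(p[:,2]).round(4))
```

```text
top large 240 [0.5074 0.1182 0.161 ] rect [0.5077 0.1183] [0.045 0.043] 45.1 z 0.1613
top small 76 [0.5121 0.3374 0.1543] rect [0.5127 0.3382] [0.024 0.022] 46.0 z 0.1551
top ring 95 [0.513  0.227  0.1383] rect [0.5127 0.2257] [0.051 0.052] 0.5 z 0.1392
top block 1986 [ 0.5324 -0.1882  0.0218] rect [ 0.5373 -0.1902] [0.11  0.201] 66.5 z 0.0217
top wide 370 [ 0.577  -0.2088  0.01  ] rect [ 0.5764 -0.2093] [0.064 0.062] 42.2 z 0.0099
top narrow 150 [ 0.4895 -0.171   0.0099] rect [ 0.49   -0.1721] [0.039 0.04 ] 85.2 z 0.01
top orange 198 [ 0.5516 -0.0023  0.0553] rect [ 0.5516 -0.0036] [0.044 0.044] 89.1 z 0.0556
side large 188 [0.5087 0.1099 0.1598] rect [0.509  0.1143] [0.048 0.045] 57.2 z 0.1608
side small 54 [0.5136 0.3308 0.1515] rect [0.5127 0.3333] [0.026 0.023] 70.0 z 0.1529
side ring 129 [0.5142 0.2217 0.1365] rect [0.5142 0.2212] [0.052 0.058] 33.4 z 0.1365
side block 2864 [ 0.5355 -0.1966  0.0222] rect [ 0.5373 -0.1932] [0.114 0.201] 66.6 z 0.0223
side wide 495 [ 0.5768 -0.2044  0.0107] rect [ 0.577  -0.2056] [0.061 0.062] 87.0 z 0.0106
side narrow 176 [ 0.4898 -0.1664  0.0107] rect [ 0.4897 -0.1676] [0.037 0.037] 55.7 z 0.0107
side orange 228 [ 0.5526 -0.0104  0.0545] rect [ 0.5527 -0.0065] [0.046 0.045] 77.9 z 0.0557
```

View pics/crop1.png

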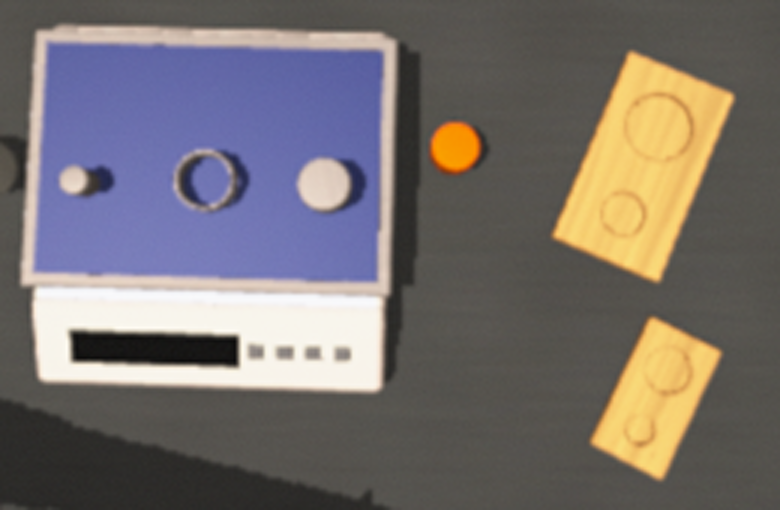

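Crop confirms it: solid steel large weight at the pan's right end, open ring in the middle, small weight at left. The orange cylinder and the small block are the decoys. I'm moving above the large weight.

Request:
step_arm(
  steps=[1, -110, -94, 0, 0, 0, 0, 1, -443, -375, 0, 0, 0, 0, 1, -443, -375, 0, 0, 0, 0, 1, -443, -375, 0, 0, 0, 0, 1, -443, -375, 0, 0, 0, 0, 1, -443, -375, 0, 0, 0, 0, 1, -443, -375, 0, 0, 0, 0, 1, -443, -375, 0, 0, 0, 0, 1, -443, -375, 0, 0, 0, 0, 1, -443, -375, 0, 0, 0, 0, 1, -443, -375, 0, 0, 0, 0, 1, -443, -375, 0, 0, 0, 0, 1, -443, -375, 0, 0, 0, 0, 1, -443, -375, 0, 0, 0, 0, 1, -443, -375, 0, 0, 0, 0, 1, -443, -375, 0, 0, 0, 0, 1, -443, -375, 0, 0, 0, 0, 1, -443, -375, 0, 0, 0, 0],
  grip_force=45,
)

```text
time: 2.3
position: [0.5075, 0.1189, 0.2225]
tool_rot: [0.162, 0.987, 0.0, -0.0]
contact_force: [0.3, -0.2, -0.4]
width: 1.0
finger_force: 0.0
```

```bash
cat >> h.py <<'E'
from scipy.spatial.transform import Rotation
def go(x,y,z):
    s=manip.get_state(); R=Rotation.from_quat(s["tool_rot"]).as_matrix()
    print("t",s["time"],"at",s["position"].round(4),"tool mm to",(x,y,z),((np.array([x,y,z])-s["position"])@R*1000).round(1),"tx",R[:,0].round(3),"j",s["joint_pos"].round(2),"w",s["width"],"f",s["finger_force"],s["contact_force"].round(1))
def near(W,cx,cy,r,z0,z1):
    W=W.reshape(-1,3); p=W[(np.hypot(W[:,0]-cx,W[:,1]-cy)<r)&(W[:,2]>z0)&(W[:,2]<z1)]
    if len(p)<5: return print("few")
    q=cv2.minAreaRect(p[:,:2].astype(np.float32)); print(len(p),p.mean(0).round(4),np.round(q[0],4),np.round(q[1],3))
E
python3 - <<'E'
from h import *
go(.508,.117,.125)
im,d,W=cam("wrist"); save(im,"w1.png")
near(W,.508,.117,.04,.15,.172)
E
```

```text
t 2.3 at [0.5075 0.1189 0.2225] tool mm to (0.508, 0.117, 0.125) [-1.2 -1.7 97.5] tx [-0.947  0.32   0.001] j [-0.65  0.04  0.38  1.78 -0.02  1.32  0.98] w 1.000071115529923 f 0.0 [ 0.3 -0.2 -0.4]
2279 [0.5056 0.119  0.16  ] [0.507  0.1184] [0.045 0.045]
```

View pics/w1.png

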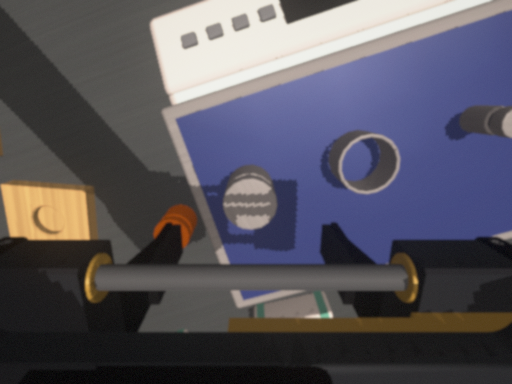

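The wrist view shows the large weight at (250,200) between the fingers, which are at columns 165 and 335, and the ring clear at (365,162). Depth agrees at (0.507, 0.118). I'm descending and gripping.

Request:
step_arm(
  steps=[1, 0, 0, 30, 0, 0, 0, 1, 0, 0, 60, 0, 0, 0, 1, 0, 0, 85, 0, 0, 0, 1, 0, 0, 97, 0, 0, 0, 1, 0, 0, 97, 0, 0, 0, 1, 0, 0, 97, 0, 0, 0, -1, 0, 0, 97, 0, 0, 0, -1, 0, 0, 97, 0, 0, 0, -1, 0, 0, 97, 0, 0, 0, -1, 0, 0, 97, 0, 0, 0, -1, 0, 0, 97, 0, 0, 0, -1, 0, 0, 97, 0, 0, 0, -1, 0, 0, 97, 0, 0, 0, -1, 0, 0, 97, 0, 0, 0],
  grip_force=45,
)

```text
time: 3.52
position: [0.5082, 0.1174, 0.1257]
tool_rot: [0.164, 0.987, 0.0, 0.0]
contact_force: [0.3, -0.4, 1.1]
width: 0.521
finger_force: 45.0
```

Request:
step_arm(
  steps=[-1, 0, 0, -10, 0, 0, 0, -1, 0, 0, -30, 0, 0, 0, -1, 0, 0, -55, 0, 0, 0, -1, 0, 0, -75, 0, 0, 0, -1, 0, 0, -85, 0, 0, 0, -1, 0, 0, -85, 0, 0, 0, -1, 0, 0, -85, 0, 0, 0],
)

```text
time: 4.1
position: [0.5076, 0.1171, 0.2098]
tool_rot: [0.164, 0.987, -0.0, -0.0]
contact_force: [0.1, -0.1, -6.4]
width: 0.523
finger_force: 45.0
```

Run:
```python
from h import *
go(.577,-.207,.16)
go(.577,-.207,.03)
```

```text
t 4.1 at [0.5076 0.1171 0.2098] tool mm to (0.577, -0.207, 0.16) [-170.4 -284.3   49.9] tx [-0.946  0.323  0.001] j [-0.65  0.05  0.39  1.8  -0.02  1.3   0.98] w 0.5229119090694893 f 44.99445632798597 [ 0.1 -0.1 -6.4]
t 4.1 at [0.5076 0.1171 0.2098] tool mm to (0.577, -0.207, 0.03) [-170.5 -284.2  179.9] tx [-0.946  0.323  0.001] j [-0.65  0.05  0.39  1.8  -0.02  1.3   0.98] w 0.5229119090694893 f 44.99445632798597 [ 0.1 -0.1 -6.4]
```

Request:
step_arm(
  steps=[-1, -8, -13, 0, 0, 0, 0, -1, -23, -38, 0, 0, 0, 0, -1, -40, -67, 0, 0, 0, 0, -1, -58, -97, 0, 0, 0, 0, -1, -76, -127, 0, 0, 0, 0, -1, -94, -157, 0, 0, 0, 0, -1, -112, -187, 0, 0, 0, 0, -1, -130, -217, 10, 0, 0, 0, -1, -148, -247, 25, 0, 0, 0, -1, -162, -270, 45, 0, 0, 0, -1, -170, -284, 65, 0, 0, 0, -1, -170, -284, 85, 0, 0, 0, -1, -170, -284, 100, 0, 0, 0, -1, -170, -284, 100, 0, 0, 0, -1, -170, -284, 100, 0, 0, 0, -1, -170, -284, 100, 0, 0, 0],
)

```text
time: 5.43
position: [0.5774, -0.2061, 0.1105]
tool_rot: [0.163, 0.987, -0.0, -0.0]
contact_force: [0.2, -1.3, -6.2]
width: 0.519
finger_force: 45.0
```

Run:
```python
from h import *
go(.577,-.207,.030)
im,d,W=cam("wrist"); save(im,"w2.png")
near(W,.577,-.207,.042,.003,.0155)
near(W,.49,-.17,.03,.003,.0155)
near(W,.537,-.192,.13,.017,.03)
for q in("wide_pocket","narrow_pocket","large_weight"):
    for r in manip.pinpoint("wrist",q)[:2]: print(q,round(r["p"],2),np.round(r["position"],3))
```

```text
t 5.4333 at [ 0.5774 -0.2061  0.1105] tool mm to (0.577, -0.207, 0.03) [ 0.1 -0.9 80.5] tx [-0.947  0.322  0.   ] j [-0.21  0.36  0.62  1.7  -0.23  1.15  1.72] w 0.5192139188978484 f 44.99488394125365 [ 0.2 -1.3 -6.2]
2419 [ 0.5674 -0.205   0.0095] [ 0.5687 -0.2054] [0.066 0.049]
2054 [ 0.488  -0.1693  0.0096] [ 0.4886 -0.1695] [0.042 0.042]
20548 [ 0.5072 -0.1791  0.0214] [ 0.5354 -0.1899] [0.11  0.198]
wide_pocket 0.77 [ 0.577 -0.21   0.023]
narrow_pocket 0.56 [ 0.485 -0.173  0.022]
large_weight 0.85 [ 0.574 -0.21   0.087]
large_weight 0.69 [ 0.55  -0.005  0.002]
```

View pics/w2.png

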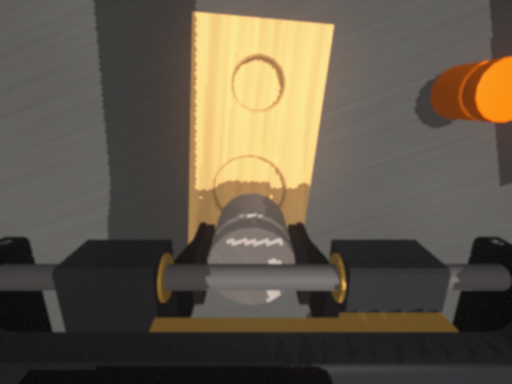

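The held weight is upright and centred over the wide pocket, whose rim shows at (250,175). The narrow pocket is at (258,82) and measures (0.4886, -0.1695). From the 94 mm spacing the wide centre is (0.575, -0.207). I'm lowering.

Request:
step_arm(
  steps=[-1, 2, -1.5, 12, 0, 0, 0, -1, 2, -1.5, 30, 0, 0, 0, -1, 2, -1.5, 46, 0, 0, 0, -1, 2, -1.5, 58, 0, 0, 0, -1, 2, -1.5, 66, 0, 0, 0, -1, 2, -1.5, 71, 0, 0, 0, -1, 2, -1.5, 75, 0, 0, 0, -1, 2, -1.5, 77, 0, 0, 0, -1, 2, -1.5, 78.5, 0, 0, 0, -1, 2, -1.5, 79, 0, 0, 0, -1, 2, -1.5, 79, 0, 0, 0, -1, 2, -1.5, 79, 0, 0, 0],
)

```text
time: 6.63
position: [0.5753, -0.2073, 0.032]
tool_rot: [0.164, 0.987, 0.0, 0.0]
contact_force: [0.0, -0.3, -5.3]
width: 0.519
finger_force: 45.0
```

Request:
step_arm(
  steps=[-1, 0, 0, 0.5, 0, 0, 0, -1, 0, 0, 1, 0, 0, 0, -1, 0, 0, 1.5, 0, 0, 0, -1, 0, 0, 1.5, 0, 0, 0, -1, 0, 0, 1.5, 0, 0, 0],
)

```text
time: 7.05
position: [0.5752, -0.2073, 0.0308]
tool_rot: [0.164, 0.987, 0.0, 0.0]
contact_force: [-1.1, 0.8, 0.6]
width: 0.518
finger_force: 45.0
```

The force shows the weight resting on the bottom, at the expected height. I'm releasing it and rising.

Request:
step_arm(
  steps=[0.3, 0, 0, 0, 0, 0, 0, 0.8, 0, 0, 0, 0, 0, 0, 0.8, 0, 0, 0, 0, 0, 0, 0.8, 0, 0, 0, 0, 0, 0, 0.8, 0, 0, 0, 0, 0, 0, 0.8, 0, 0, -15, 0, 0, 0, 0.8, 0, 0, -45, 0, 0, 0, 0.8, 0, 0, -80, 0, 0, 0, 0.8, 0, 0, -120, 0, 0, 0, 0.8, 0, 0, -160, 0, 0, 0, 0.8, 0, 0, -180, 0, 0, 0, 0.8, 0, 0, -190, 0, 0, 0, 0.8, 0, 0, -190, 0, 0, 0, 0.8, 0, 0, -190, 0, 0, 0],
)

```text
time: 8.22
position: [0.5746, -0.2069, 0.219]
tool_rot: [0.164, 0.987, 0.0, -0.001]
contact_force: [-0.3, -0.7, -0.9]
width: 0.901
finger_force: 0.0
```

Run:
```python
from h import *
go(.513,.337,.222)
im,d,W=cam("top"); near(W,.575,-.207,.04,.05,.09); near(W,.513,.337,.03,.143,.166)
im,d,W=cam("side");near(W,.575,-.207,.04,.05,.09); near(W,.513,.337,.03,.143,.166)
im,d,W=cam("wrist");near(W,.575,-.207,.04,.05,.09)
```

```text
t 8.2167 at [ 0.5746 -0.2069  0.219 ] tool mm to (0.513, 0.337, 0.222) [233.8 495.   -2.7] tx [-0.946  0.323  0.001] j [-0.24  0.27  0.65  1.58 -0.17  1.35  1.68] w 0.9009513719421715 f 0.0 [-0.3 -0.7 -0.9]
184 [ 0.5717 -0.2046  0.0652] [ 0.5708 -0.2057] [0.045 0.037]
76 [0.5121 0.3375 0.154 ] [0.5125 0.3378] [0.025 0.022]
336 [ 0.5753 -0.2135  0.065 ] [ 0.5757 -0.2105] [0.045 0.044]
53 [0.5135 0.33   0.1522] [0.5132 0.3324] [0.025 0.023]
1260 [ 0.5727 -0.2056  0.065 ] [ 0.5737 -0.2058] [0.044 0.045]
```

The large weight stands in its pocket, top at 0.066. Next is the small weight.

Request:
step_arm(
  steps=[0.8, 10, 20, -3, 0, 0, 0, 0.8, 24, 51, -3, 0, 0, 0, 0.8, 234, 495, -3, 0, 0, 0, 0.8, 234, 495, -3, 0, 0, 0, 0.8, 234, 495, -3, 0, 0, 0, 0.8, 234, 495, -3, 0, 0, 0, 0.8, 234, 495, -3, 0, 0, 0, 0.8, 234, 495, -3, 0, 0, 0, 0.8, 234, 495, -3, 0, 0, 0, 0.8, 234, 495, -3, 0, 0, 0, 0.8, 234, 495, -3, 0, 0, 0, 0.8, 234, 495, -3, 0, 0, 0, 0.8, 234, 495, -3, 0, 0, 0, 0.8, 234, 495, -3, 0, 0, 0, 0.8, 234, 495, -3, 0, 0, 0, 0.8, 234, 495, -3, 0, 0, 0, 0.8, 234, 495, -3, 0, 0, 0, 0.8, 234, 495, -3, 0, 0, 0],
)

```text
time: 9.87
position: [0.5138, 0.3347, 0.2222]
tool_rot: [0.165, 0.986, -0.001, -0.0]
contact_force: [0.9, -0.2, 0.1]
width: 0.901
finger_force: 0.0
```

Run:
```python
from h import *
im,d,W=cam("wrist"); save(im,"w3.png"); near(W,.513,.337,.03,.143,.166)
go(.513,.337,.1255)
```

```text
689 [0.5101 0.3395 0.1535] [0.5113 0.3389] [0.024 0.024]
t 9.9167 at [0.5139 0.3347 0.2226] tool mm to (0.513, 0.337, 0.1255) [ 1.6  2.  97.1] tx [-0.945  0.326 -0.   ] j [-0.86  0.24  0.29  1.56 -0.07  1.35  0.67] w 0.8956561790634611 f 0.0 [ 0.6  0.6 -0.1]
```

View pics/w3.png

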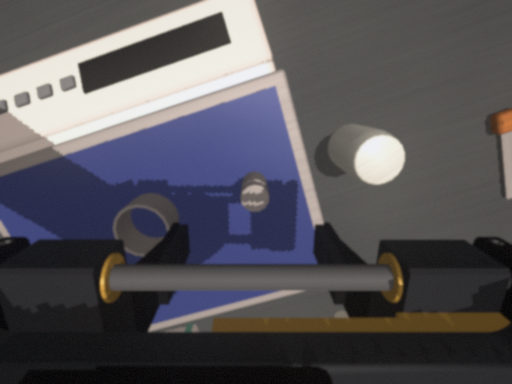

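The small weight at (255,192) is between the fingers, which are at columns 170 and 330. The ring at (148,225) and the shaker are clear. I'm descending and gripping.

Request:
step_arm(
  steps=[0.6, 1, 0.5, 30, 0, 0, 0, 0.6, 1, 0.5, 60, 0, 0, 0, 0.6, 1, 0.5, 84, 0, 0, 0, 0.6, 1, 0.5, 96, 0, 0, 0, 0.6, 1, 0.5, 96, 0, 0, 0, 0.6, 1, 0.5, 96, 0, 0, 0, -1, 1, 0.5, 96, 0, 0, 0, -1, 1, 0.5, 96, 0, 0, 0, -1, 1, 0.5, 96, 0, 0, 0, -1, 1, 0.5, 96, 0, 0, 0, -1, 1, 0.5, 96, 0, 0, 0, -1, 1, 0.5, 96, 0, 0, 0, -1, 1, 0.5, 96, 0, 0, 0, -1, 1, 0.5, 96, 0, 0, 0, -1, 1, 0.5, 96, 0, 0, 0, -1, 1, 0.5, 96, 0, 0, 0],
  grip_force=30,
)

```text
time: 11.25
position: [0.5125, 0.3378, 0.1271]
tool_rot: [0.164, 0.987, 0.0, 0.0]
contact_force: [-0.3, -0.1, 0.8]
width: 0.281
finger_force: 30.0
```

Request:
step_arm(
  steps=[-1, 0, 0, -10, 0, 0, 0, -1, 0, 0, -30, 0, 0, 0, -1, 0, 0, -55, 0, 0, 0, -1, 0, 0, -80, 0, 0, 0, -1, 0, 0, -100, 0, 0, 0, -1, 0, 0, -110, 0, 0, 0, -1, 0, 0, -110, 0, 0, 0, -1, 0, 0, -110, 0, 0, 0],
)

```text
time: 11.92
position: [0.5124, 0.3375, 0.2368]
tool_rot: [0.164, 0.987, -0.0, -0.0]
contact_force: [0.3, 0.0, -2.7]
width: 0.277
finger_force: 30.0
```

Run:
```python
from h import *
go(.4885,-.1695,.235)
```

```text
t 11.9167 at [0.5124 0.3375 0.2368] tool mm to (0.4885, -0.1695, 0.235) [-141.1 -487.5    1.9] tx [-0.946  0.323  0.   ] j [-0.87  0.24  0.29  1.54 -0.07  1.38  0.67] w 0.27731887166526287 f 29.980741487815976 [ 0.3  0.  -2.7]
```

Request:
step_arm(
  steps=[-1, -3, -11, 0, 0, 0, 0, -1, -9, -31, 0, 0, 0, 0, -1, -18, -62, 0, 0, 0, 0, -1, -28, -97, 0, 0, 0, 0, -1, -38, -132, 0, 0, 0, 0, -1, -48, -167, 0, 0, 0, 0, -1, -58, -202, 0, 0, 0, 0, -1, -69, -237, 0, 0, 0, 0, -1, -79, -272, 0, 0, 0, 0, -1, -89, -307, 0, 0, 0, 0, -1, -99, -342, 0, 0, 0, 0, -1, -109, -377, 0, 0, 0, 0, -1, -119, -412, 0, 0, 0, 0, -1, -129, -447, 10, 0, 0, 0, -1, -137, -473, 25, 0, 0, 0, -1, -141, -487, 50, 0, 0, 0, -1, -141, -487, 80, 0, 0, 0, -1, -141, -487, 110, 0, 0, 0, -1, -141, -487, 125, 0, 0, 0, -1, -141, -487, 125, 0, 0, 0],
)

```text
time: 13.58
position: [0.4836, -0.1684, 0.1069]
tool_rot: [0.164, 0.986, -0.0, -0.005]
contact_force: [-0.1, 0.4, -1.5]
width: 0.28
finger_force: 30.0
```

Request:
step_arm(
  steps=[-1, 0, 0, 0, 0, 0, 0, -1, 0, 0, 0, 0, 0, 0],
)

```text
time: 13.75
position: [0.4888, -0.1692, 0.1127]
tool_rot: [0.164, 0.986, -0.0, 0.0]
contact_force: [1.5, -0.1, -1.2]
width: 0.278
finger_force: 30.0
```

Run:
```python
from h import *
im,d,W=cam("wrist"); save(im,"w4.png")
near(W,.4885,-.1695,.026,.003,.0155)
for r in manip.pinpoint("wrist","small_weight")[:2]: print(r["p"],r["position"])
go(.4885,-.1695,.032)
```

```text
1343 [ 0.4896 -0.1699  0.0096] [ 0.489  -0.1697] [0.042 0.038]
0.79 [0.4933, -0.1698, 0.0937]
t 13.85 at [ 0.4896 -0.1691  0.1134] tool mm to (0.4885, -0.1695, 0.032) [ 1.1 -0.8 81.4] tx [-0.946  0.323 -0.002] j [-0.38  0.14  0.72  1.94 -0.1   1.1   1.62] w 0.27407657659179496 f 29.981177179142833 [ 0.  -0.5 -1.9]
```

View pics/w4.png

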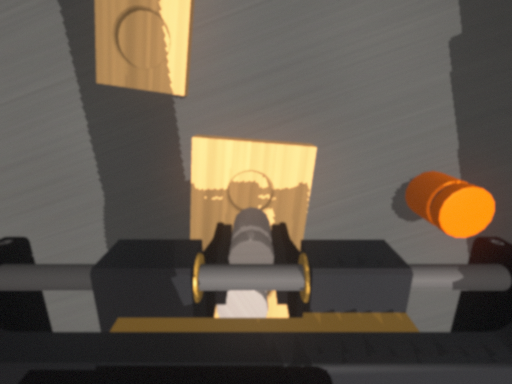

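The small weight is held upright over the narrow pocket, whose rim shows at (250,190), and the large one stands behind it. I'm lowering.

Request:
step_arm(
  steps=[-1, 0, 0, 10, 0, 0, 0, -1, 0, 0, 28, 0, 0, 0, -1, 0, 0, 44, 0, 0, 0, -1, 0, 0, 57, 0, 0, 0, -1, 0, 0, 66, 0, 0, 0, -1, 0, 0, 72, 0, 0, 0, -1, 0, 0, 76, 0, 0, 0, -1, 0, 0, 78, 0, 0, 0, -1, 0, 0, 78, 0, 0, 0, -1, 0, 0, 78, 0, 0, 0, -1, 0, 0, 78, 0, 0, 0],
)

```text
time: 14.77
position: [0.4893, -0.1689, 0.0347]
tool_rot: [0.164, 0.987, 0.0, 0.001]
contact_force: [0.6, -0.1, -1.7]
width: 0.28
finger_force: 30.0
```

Request:
step_arm(
  steps=[-1, 0, 0, 0.5, 0, 0, 0, -1, 0, 0, 1, 0, 0, 0, -1, 0, 0, 1, 0, 0, 0, -1, 0, 0, 1, 0, 0, 0],
)

```text
time: 15.1
position: [0.4887, -0.1688, 0.0331]
tool_rot: [0.164, 0.987, 0.0, 0.0]
contact_force: [0.6, 0.4, -2.4]
width: 0.28
finger_force: 30.0
```

Request:
step_arm(
  steps=[-1, 0, 0, 0.5, 0, 0, 0, -1, 0, 0, 1, 0, 0, 0, -1, 0, 0, 1.5, 0, 0, 0, -1, 0, 0, 1.5, 0, 0, 0, -1, 0, 0, 1.5, 0, 0, 0, -1, 0, 0, 1.5, 0, 0, 0],
)

```text
time: 15.6
position: [0.4889, -0.1688, 0.032]
tool_rot: [0.164, 0.987, 0.0, 0.0]
contact_force: [-1.6, 0.8, 5.5]
width: 0.278
finger_force: 30.0
```

The weight has touched bottom at the expected height. I'm releasing and rising.

Request:
step_arm(
  steps=[-0.2, 0, 0, 0, 0, 0, 0, 0.3, 0, 0, 0, 0, 0, 0, 0.3, 0, 0, 0, 0, 0, 0, 0.3, 0, 0, 0, 0, 0, 0, 0.3, 0, 0, 0, 0, 0, 0, 0.3, 0, 0, -10, 0, 0, 0, 0.3, 0, 0, -30, 0, 0, 0, 0.3, 0, 0, -60, 0, 0, 0, 0.3, 0, 0, -95, 0, 0, 0, 0.3, 0, 0, -135, 0, 0, 0, 0.3, 0, 0, -170, 0, 0, 0, 0.3, 0, 0, -190, 0, 0, 0, 0.3, 0, 0, -190, 0, 0, 0, 0.3, 0, 0, -190, 0, 0, 0],
)

```text
time: 16.77
position: [0.4894, -0.1691, 0.2232]
tool_rot: [0.164, 0.987, 0.0, 0.002]
contact_force: [-0.3, -0.0, -0.6]
width: 0.651
finger_force: 0.0
```

Run:
```python
from h import *
go(0,0,0)
im,d,W=cam("side"); near(W,.575,-.207,.04,.05,.09); near(W,.489,-.169,.025,.045,.08)
im2,d,W=cam("wrist");near(W,.575,-.207,.04,.05,.09); near(W,.489,-.169,.025,.045,.08)
save(np.vstack([im2[:250],im[90:340]]),"end.png")
```

```text
t 16.7667 at [ 0.4894 -0.1691  0.2232] tool mm to (0, 0, 0) [518.5   1.6 221.6] tx [-0.946  0.323 -0.003] j [-0.43  0.02  0.73  1.8  -0.02  1.32  1.55] w 0.6507284146567763 f 0.0 [-0.3 -0.  -0.6]
340 [ 0.575  -0.2135  0.0646] [ 0.5757 -0.2104] [0.045 0.044]
103 [ 0.4893 -0.1738  0.0579] [ 0.4896 -0.1711] [0.023 0.024]
1048 [ 0.5714 -0.2048  0.0645] [ 0.5735 -0.2055] [0.044 0.045]
360 [ 0.4864 -0.1669  0.0587] [ 0.4872 -0.1669] [0.024 0.023]
```

View pics/end.png

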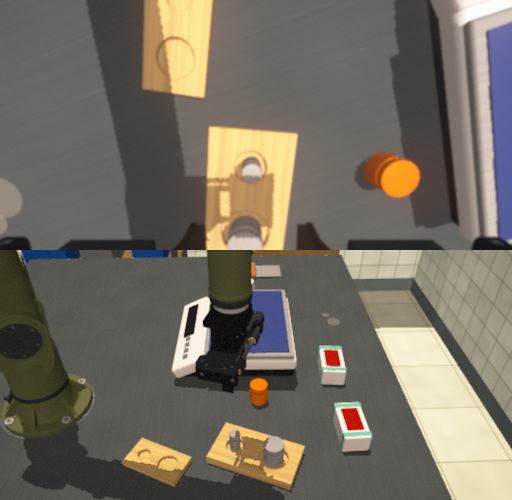

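Both weights stand upright in their pockets: the small one at (250,165) in the wrist view, and the large one at (275,450) in the side view. The robot is clear.

```bash
python3 -c "
from cell import manip; print(manip.job_done())"
```

```text
the job is handed in; nothing more can be done
None
```

Job handed in: the large weight stands upright in the wide pocket and the small one in the narrow pocket of the larger block; each was lowered to the bottom before release, in about 17 s, and nothing else was touched.

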